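Dock the culture dishes and set the stand's lamp

ROBOT

A 6-joint arm with a two-finger parallel gripper is mounted at the origin on a cart in front of the work surface, level with it; the furniture and walls round the work are solid. World frame = base frame: x ahead of the robot, y to its left, z up, the work surface at z = 0. Lengths are in m, angles in degrees, forces in N, time in s.
With the tool pointing down it reaches from about 0.4 to 0.825 m from the base axis. Payload 7 kg.
Tool frame: the origin (TCP) lies at the very end of the fingers, on their centre line; the grasp point (between the pads) lies 19 mm behind it (ctrl.hold_point_z is the distance from the TCP to the grasp point, in m); z points along the fingers, y is the line along which they close (so a half turn about z gives the same grasp; the last joint's range is limited). The gripper opens to 88 mm and grips with 3 to 60 N. Pads are 19 mm wide; open, the fingers measure 130 mm over their backs; the gripper's body (78 mm by 193 mm) begins 47 mm behind the grasp point.
Start: joints at [-50.415, 20.546, 0.682, 0, -70.136, -16.507], TCP at [0.265, -0.621, 0.227] pointing down, gripper open.
Joint ranges: [-176.03, 176.03], [-82.01, 121.73], [-58.28, 71.71], [-173.87, 95.51], [-174.79, -0.11], [-173.66, 173.66]. Speed limits (degrees/s): [136.94, 136.94, 172.46, 180, 180, 180].

INTERFACE

Orientations are given as [roll, pitch, yaw] about the fixed x, y, z axes, in that order (R = Rz(yaw) Ry(pitch) Rx(roll)).
In Python, from plant import sensors, viewer, workorder, ctrl gives the robot as it stands.
- The arm moves only by the shell command python3 -m pendant 'ROWS'. ROWS is JSON, a list of rows, each a list of 3 entries, a list of its own where there are three numbers: the opening, from -1 (shut) to 1 (fully open), so that 0 is half open, then the shift along the tool's x, y, z in m, then the turn, a rotation vector about the tool's x, y, z in degrees. A call has 1 to 10 rows; each row is the pose to reach, as a shift and turn from the pose commanded when the call began, along the tool's axes at that moment; what a row does not reach only later rows make up. A row lasts 1/12 s, in which the tool goes at most 41.7 mm and 7.16 degrees, less where a joint would pass 70% of its speed; a pose out of reach is approached as far as the arm can. A call with a gripper value outside its range is refused whole. The fingers move at their own pace and stop on an object; the grip force is fixed at half the most. Time passes only in rows, so rows that repeat a pose let the fingers close. It gives the time, the measured TCP pose, the force, the opening and the grip force at its end, in the units of the state.
- sensors.get_obs(): the state, without advancing time (a new reading comes with each control period).
- viewer.snapshot(name): name is "scene" or "top" or "wrist"; returns the picture (384x512x3 uint8, red, green, blue); there is no depth.
- viewer.camera_params(name): a dict with "fx", "fy", "cx", "cy" (pixels), "dist" ([k1, k2, p1, p2, k3] as OpenCV has them; the pictures are not rectified), "extrinsics" (4x4, takes a point from world to camera coordinates). Camera axes: x right, y up, looking along -z (the intrinsics and any distortion apply to the point x, -y, -z); pixel columns grow to the right and rows downward; lengths in m; the calibration is good to about 2 mm. A picture is of the moment at which its call begins: read the wrist's pose just before it. camera_params takes no time and is no camera call; for the wrist camera it gives the pose at the moment of the call.
- workorder.close_job(): hands the job in; it is judged then, once.
The state is a dict: "clock": time; "joint_pos": joint angles; "qvel": joint speeds; "tau": joint torques, N m; "tool_pos": TCP position; "orientation": TCP orientation; "force": force on the tool from outside, world axes, zero at the start; "moment": the same for the moment, N m; "opening": finger opening in m; "gripper_force": force on a finger pad.
Only numpy, scipy, OpenCV 4.12 (cv2) and the standard library are available. Lean on these libraries where they do the work, as an engineer would, in place of code of your own. Each camera call takes 0.05 s, during which the arm holds its last target. There are 200 camera calls.

TASK

First slide the lamp fader all the way down to its right-hand end. Then, leaving it there, dock every culture dish that lies on the worktop: push each one, flat on the worktop and without lifting or tipping it, into a V-shaped bay of the stand, one dish to a bay, any bay, until it is fully home against both walls of the V. When all are home, slide the fader up until its grip stands level with the small pointer beside the track, leave the dishes docked and let go; do not disturb the other things on the bench.

Things in the scene. Friction and masses are not known exactly. Their poses are not given: they have to be found in the camera images.
- stand: fixed stand: three V-shaped bays in a row (pitch 115 mm along its y), open towards its -x, roughly to the robot; behind them a white housing 34 mm high, 366 mm long, out to x = 111 mm. No floor plate: dishes slide on the worktop (front edge world x = 0.38; sink from x = 0.52 where y = -0.25 to 0.11). Origin: at worktop height, on the middle seat; x into the bays, y along the row to the left, z up
- bay_0 (a point): seat of the first (right-hand, -y) bay, at worktop height: where a dish's centre lies when fully home, touching both walls of the V. Axes as the stand's: +x into the V. The walls are smooth, slippery dark steel, 8 mm thick, 14 mm high, 40 degrees either side of the bay's axis; they begin at rounded tips 57 mm either side of the seat, level with it, and meet 70 mm beyond it
- bay_1 (a point): seat of the middle bay, at worktop height: where a dish's centre lies when fully home, touching both walls of the V. Axes as the stand's: +x into the V. The walls are smooth, slippery dark steel, 8 mm thick, 14 mm high, 40 degrees either side of the bay's axis; they begin at rounded tips 57 mm either side of the seat, level with it, and meet 70 mm beyond it
- bay_2 (a point): seat of the third (left-hand, +y) bay, at worktop height: where a dish's centre lies when fully home, touching both walls of the V. Axes as the stand's: +x into the V. The walls are smooth, slippery dark steel, 8 mm thick, 14 mm high, 40 degrees either side of the bay's axis; they begin at rounded tips 57 mm either side of the seat, level with it, and meet 70 mm beyond it
- dish_1: round culture dish with its lid on, 89.6 mm in diameter, 17 mm high, about 32 g, lying flat on the worktop somewhere in front of the sink or the stand; too wide to grip, so it is pushed by its rim. Origin: centre of its underside. Any of the dishes may be absent (no pose). All dishes are alike for this job
- dish_2: round culture dish with its lid on, 89.6 mm in diameter, 17 mm high, about 32 g, lying flat on the worktop somewhere in front of the sink or the stand; too wide to grip, so it is pushed by its rim. Origin: centre of its underside. Any of the dishes may be absent (no pose). All dishes are alike for this job
- dish_3: round culture dish with its lid on, 89.6 mm in diameter, 17 mm high, about 32 g, lying flat on the worktop somewhere in front of the sink or the stand; too wide to grip, so it is pushed by its rim. Origin: centre of its underside. Any of the dishes may be absent (no pose). All dishes are alike for this job
- fader_base: fixed aluminium track of the lamp fader, 40 mm wide (x), 150 mm long (y), 14 mm high. Origin: centre of its underside; its +y runs along the track, roughly to the robot's left, and is the 'up' direction of the fader
- fader_top (a point): centre of the top of the fader's black grip, a block 28 mm (across the track) x 20 mm (along the track), 40 mm high, from 14 to 54 mm above the worktop. This point is 54.5 mm above the worktop. It can be pinched along or across the track, or pushed
- fader (a joint): position of the grip along the track, m: 0 = all the way down (right-hand, -y end), 0.10 = all the way up (+y end); 0.05 puts the grip over the track's origin. It has about 1.5 N of friction and stays where it is left
- pointer: small fixed dark steel pointer, 14 mm high, standing on the worktop on the robot's side of the track, its point towards the track. Origin: near its point, on its centre line, at worktop height; axes parallel to the track's (y along the track)
- oil: small amber bottle with a white cap, 32x34x62 mm, a bystander to be left alone. Origin: centre of its underside
- slides: banded stack of glass slides, 27x76x12 mm, a bystander to be left alone. Origin: centre of its underside
Not all that is in view belongs to the job. Leave any orange look-alike of the dish_2 alone.

How it is judged:
By the outcome, as a careful person would: the job done as asked, in the order asked, and still so for the second after the job is handed in, with the robot touching nothing.
Of dish_1, dish_2, dish_3 only 2 to 3 are there at a start; the rules pass over those that are not, and their reading is None.
At some moment in a run one of dish_1, dish_2, dish_3 may be knocked a few centimetres aside while the robot is not near it.
Once in a run the grip may slacken for a moment while it holds something.
It also fails if it takes over 210 s, if anything falls off the work surface, if the arm or the gripper's body presses on something with over 40 N, if the wrist force passes 120 N, or if a joint passes its speed limit or range.

## Working session

There is one attempt and no reset: what is moved stays moved. The work goes in short steps, Python scripts to look and compute and a shell command to move; the robot and the scene stay as the last step left them, time stands still between calls to the robot, and variables do not carry over. Pictures are saved under pics/ and viewed, at most 14 in all, crops included, and the job is handed in when it is done.

```bash
ls; mkdir -p pics; cat > h.py <<'E'
import numpy as np, cv2
from plant import sensors, viewer, workorder, ctrl
def snap(n,f=None):
    p=viewer.camera_params(n); im=np.asarray(viewer.snapshot(n))[:,:,::-1].copy()
    if f: cv2.imwrite('pics/'+f,im)
    return im,p
def ray(p,uv):
    K=np.array([[p['fx'],0,p['cx']],[0,p['fy'],p['cy']],[0,0,1.]])
    q=cv2.undistortPoints(np.array(uv,float).reshape(-1,1,2),K,np.array(p['dist'],float)).reshape(-1,2)
    d=np.c_[q[:,0],-q[:,1],-np.ones(len(q))]
    E=np.array(p['extrinsics']);R=E[:3,:3];t=E[:3,3]
    return -R.T@t, d@R
def onz(p,uv,z):
    c,d=ray(p,uv); return c+d*((z-c[2])/d[:,2])[:,None]
def proj(p,P):
    E=np.array(p['extrinsics']);q=np.atleast_2d(P)@E[:3,:3].T+E[:3,3]; q=q*[1,-1,-1]
    K=np.array([[p['fx'],0,p['cx']],[0,p['fy'],p['cy']],[0,0,1.]])
    return cv2.projectPoints(q,np.zeros(3),np.zeros(3),K,np.array(p['dist'],float))[0].reshape(-1,2)
E
python3 - <<'E'
from h import *
a,p=snap('top','top0.png'); b,q=snap('scene','scene0.png')
for x in(p,q):
    E=np.array(x['extrinsics']); print(-E[:3,:3].T@E[:3,3], x['fx'],x['dist'])
print(sensors.get_obs())
E
```

```text
pics
[0.47730107 0.0573189  1.51518716] 375.00128914115817 [0.0213507 0.        0.        0.        0.       ]
[-0.29371715  0.72240748  1.09436608] 391.18174848146293 [-0.06560257  0.          0.          0.          0.        ]
{'clock': 0.1, 'joint_pos': array([-5.04154928e+01,  2.05871747e+01,  6.38917679e-01, -1.88174289e-02,
       -7.01355544e+01, -1.65051927e+01]), 'qvel': array([-0.03042052, -0.08529229,  0.19028059,  0.12208964,  0.03996667,
        0.08515519]), 'tau': array([-1.14677619e-03, -5.84162092e+01,  2.93754226e+01,  7.01545671e+00,
        1.02279894e-02, -5.04412742e-05]), 'tool_pos': array([ 0.26439293, -0.62058591,  0.22571394]), 'orientation': array([ 1.79914616e+02, -6.85174648e-03, -1.56927087e+02]), 'force': array([ 0.36678938, -0.62495056,  0.0190677 ]), 'moment': array([-0.0134527 ,  0.00190041, -0.02630452]), 'gripper_force': 0.0, 'opening': 0.08753535474556541}
```

View pics/top0.png

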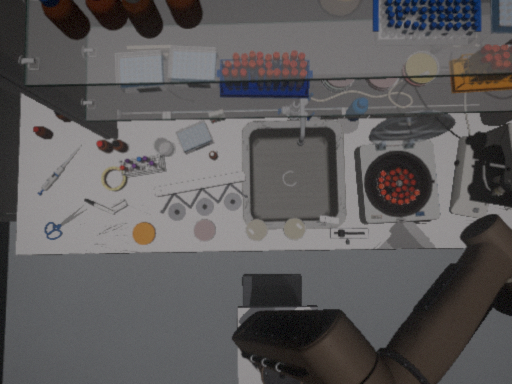

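View pics/scene0.png

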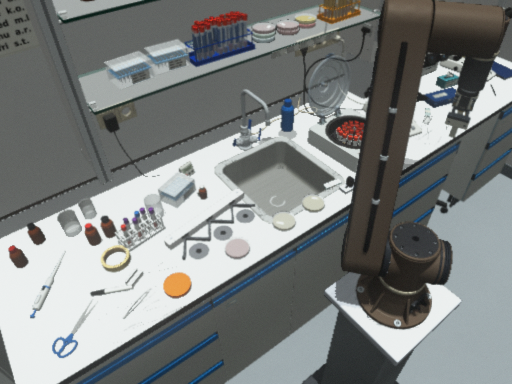

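The top view shows a pink dish (205,230), two pale dishes (257,230) and (294,230), and an orange look-alike (144,233). The stand is near (200,195) and the fader near (349,233). I'll enlarge the area to confirm.

```bash
python3 - <<'E'
from h import *
a=cv2.imread('pics/top0.png'); c=a[160:255,125:385]
cv2.imwrite('pics/c0.png',cv2.resize(c,None,fx=3,fy=3,interpolation=cv2.INTER_CUBIC))
p=viewer.camera_params('top')
for n,uv,z in [('pink',(205,230),.017),('y1',(257,230),.017),('y2',(294,230),.017),('orange',(144,233),.017),('seat2',(177,212),0),('seat1',(205,207),0),('seat0',(233,201),0),('fader',(342,233),.054),('base',(349,233),.014)]:
    print(n,onz(p,[uv],z).round(3))
E
```

```text
pink [[0.455 0.279 0.017]]
y1 [[0.452 0.072 0.017]]
y2 [[ 0.45  -0.075  0.017]]
orange [[0.447 0.523 0.017]]
seat2 [[0.529 0.395 0.   ]]
seat1 [[0.548 0.281 0.   ]]
seat0 [[0.57  0.167 0.   ]]
fader [[ 0.436 -0.256  0.054]]
base [[ 0.435 -0.292  0.014]]
```

View pics/c0.png

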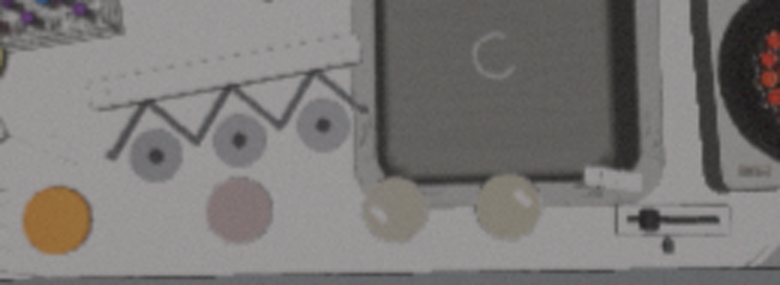

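Crop: the dishes are pink (239,210) and pale yellow (396,210) and (508,207). The orange disc (57,220) is the look-alike, so I leave it alone. The fader grip is at (650,220), the pointer at (668,243), and "down" is image right. The grey discs in the V's are seat marks: too small and grey to be dishes. Next I go above the fader.

```bash
cat >> h.py <<'E'
from scipy.spatial.transform import Rotation as Ro
def plan(x,y,z,yaw):
    o=sensors.get_obs(); R0=Ro.from_euler('xyz',o['orientation'],degrees=True)
    d=np.array([x,y,z])-o['tool_pos']; s=R0.inv().apply(d)
    rv=(R0.inv()*Ro.from_euler('xyz',[180,0,yaw],degrees=True)).as_rotvec(degrees=True)
    print('shift',s.round(4),'turn',rv.round(1),'rows>=',round(max(np.linalg.norm(d)/.0417,np.linalg.norm(rv)/7.16),1))
def st():
    o=sensors.get_obs(); print(round(float(o['clock']),2),o['tool_pos'].round(4),o['orientation'].round(1),'F',o['force'].round(1),'op',round(float(o['opening']),4),'g',round(float(o['gripper_force']),1))
E
python3 -c "
from h import *
plan(.44,-.28,.22,180)"
```

```text
shift [-0.295   0.2445  0.006 ] turn [ 0.1 -0.  23.1] rows>= 9.2
```

```bash
python3 -m pendant '[[1,[-0.295,0.245,0.006],[0,0,23]],[1,[-0.295,0.245,0.006],[0,0,23]],[1,[-0.295,0.245,0.006],[0,0,23]],[1,[-0.295,0.245,0.006],[0,0,23]],[1,[-0.295,0.245,0.006],[0,0,23]],[1,[-0.295,0.245,0.006],[0,0,23]],[1,[-0.295,0.245,0.006],[0,0,23]],[1,[-0.295,0.245,0.006],[0,0,23]],[1,[-0.295,0.245,0.006],[0,0,23]],[1,[-0.295,0.245,0.006],[0,0,23]]]'
python3 -m pendant '[[1,[0,0,0],[0,0,0]],[1,[0,0,0],[0,0,0]],[1,[0,0,0],[0,0,0]]]'
python3 - <<'E'
from h import *
st(); a,p=snap('wrist','w0.png'); E=np.array(p['extrinsics']); print(-E[:3,:3].T@E[:3,3],E[:3,:3].round(2),proj(p,[[.436,-.256,.054],[.436,-.291,0]]))
E
```

```text
clock: 0.93
tool_pos: [0.4414, -0.2761, 0.2205]
orientation: [180.0, 0.0, -179.8]
force: [0.6, -0.1, 0.1]
opening: 0.0879
gripper_force: 0.0
clock: 1.18
tool_pos: [0.4396, -0.2802, 0.2204]
orientation: [180.0, -0.0, -179.9]
force: [-1.2, -1.0, 1.2]
opening: 0.0875
gripper_force: 0.0
1.18 [ 0.4396 -0.2802  0.2204] [ 180.    -0.  -179.9] F [-1.2 -1.   1.2] op 0.0875 g 0.0
[ 0.36423027 -0.28017335  0.37815359] [[-0.    1.    0.  ]
 [-0.96 -0.   -0.28]
 [-0.28 -0.    0.96]] [[274.76077467 178.25015411]
 [247.36253926 169.90426828]]
```

View pics/w0.png

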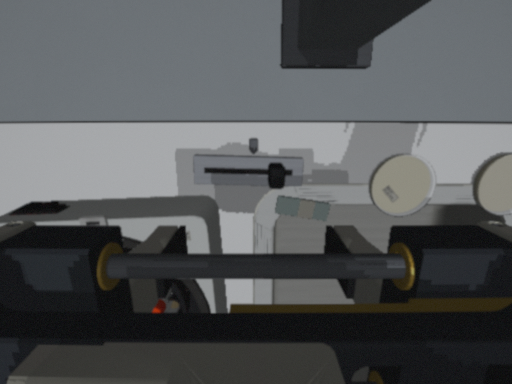

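Wrist view: track spans u≈194–303 at v≈170, grip near (277,175), pointer tip (253,153), slide stack (303,208), dish at (403,184). I'll enlarge the fader region to measure it.

```bash
python3 - <<'E'
from h import *
a=cv2.imread('pics/w0.png'); c=a[125:225,180:340]
cv2.imwrite('pics/c1.png',cv2.resize(c,None,fx=5,fy=5,interpolation=cv2.INTER_CUBIC))
E
```

```text
(no output)
```

View pics/c1.png

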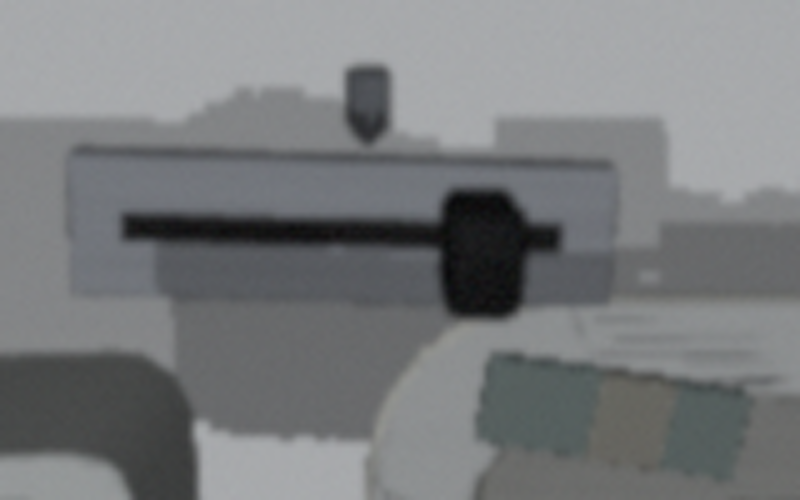

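```bash
python3 - <<'E'
from h import *
p=viewer.camera_params('wrist')
f=lambda u,v:(180+u/5,125+v/5)
T=onz(p,[f(72,150),f(613,163),f(612,302),f(70,295)],.014); print(T.round(4),T.mean(0).round(4))
d=T[1]-T[0]+T[2]-T[3]; print('yaw',np.degrees(np.arctan2(-d[0],d[1])),np.linalg.norm(d)/2)
print('grip far edge',onz(p,[f(443,315),f(523,315),f(483,315)],.054).round(4))
print('pointer tip/tail',onz(p,[f(368,143),f(368,70)],.014).round(4))
print('slides',onz(p,[f(487,352),f(750,390),f(730,478),f(475,440)],.012).round(3))
E
```

```text
[[ 0.413  -0.3619  0.014 ]
 [ 0.4162 -0.2165  0.014 ]
 [ 0.4547 -0.2149  0.014 ]
 [ 0.453  -0.3649  0.014 ]] [ 0.4342 -0.2896  0.014 ]
yaw -0.9559088246443868 0.14773353636524117
grip far edge [[ 0.4482 -0.2637  0.054 ]
 [ 0.4481 -0.2439  0.054 ]
 [ 0.4482 -0.2538  0.054 ]]
pointer tip/tail [[ 0.411  -0.2825  0.014 ]
 [ 0.3918 -0.2825  0.014 ]]
slides [[ 0.47  -0.249  0.012]
 [ 0.481 -0.174  0.012]
 [ 0.508 -0.178  0.012]
 [ 0.496 -0.252  0.012]]
```

```bash
python3 -c "
from h import *
plan(.434,-.254,.022,179)"
```

```text
shift [0.0054 0.0265 0.1984] turn [ 0. -0.  1.] rows>= 4.8
```

```bash
python3 -m pendant '[[1,[0.005,0.0265,0.05],[0,0,1]],[1,[0.005,0.0265,0.09],[0,0,1]],[1,[0.005,0.0265,0.13],[0,0,1]],[1,[0.005,0.0265,0.16],[0,0,1]],[1,[0.005,0.0265,0.18],[0,0,1]],[1,[0.005,0.0265,0.198],[0,0,1]],[1,[0.005,0.0265,0.198],[0,0,1]],[1,[0.005,0.0265,0.198],[0,0,1]]]'
python3 -m pendant '[[-1,[0,0,0],[0,0,0]],[-1,[0,0,0],[0,0,0]],[-1,[0,0,0],[0,0,0]],[-1,[0,0,0],[0,0,0]],[-1,[0,0,0],[0,0,0]],[-1,[0,0,0],[0,0,0]],[-1,[0,0,0],[0,0,0]],[-1,[0,0,0],[0,0,0]]]'
```

```text
clock: 1.9
tool_pos: [0.4338, -0.2543, 0.022]
orientation: [180.0, -0.1, 179.0]
force: [1.0, -1.0, -0.0]
opening: 0.0873
gripper_force: 0.0
clock: 2.57
tool_pos: [0.435, -0.2534, 0.0227]
orientation: [-180.0, 0.0, 179.1]
force: [0.6, 0.4, 0.4]
opening: 0.0396
gripper_force: 0.0
```

```bash
python3 -m pendant '[[-1,[0,0,0],[0,0,0]],[-1,[0,0,0],[0,0,0]],[-1,[0,0,0],[0,0,0]],[-1,[0,0,0],[0,0,0]],[-1,[0,0,0],[0,0,0]],[-1,[0,0,0],[0,0,0]]]'
python3 -m pendant '[[-1,[0,-0.01,0],[0,0,0]],[-1,[0,-0.025,0],[0,0,0]],[-1,[0,-0.04,0],[0,0,0]],[-1,[0,-0.055,0],[0,0,0]],[-1,[0,-0.065,0],[0,0,0]],[-1,[0,-0.073,0],[0,0,0]],[-1,[0,-0.078,0],[0,0,0]],[-1,[0,-0.082,0],[0,0,0]],[-1,[0,-0.084,0],[0,0,0]],[-1,[0,-0.084,0],[0,0,0]]]'
python3 -m pendant '[[-1,[0,-0.001,0],[0,0,0]],[-1,[0,-0.002,0],[0,0,0]],[-1,[0,-0.003,0],[0,0,0]],[-1,[0,-0.004,0],[0,0,0]],[-1,[0,-0.004,0],[0,0,0]]]'
```

```text
clock: 3.07
tool_pos: [0.4349, -0.2534, 0.0225]
orientation: [180.0, -0.0, 179.1]
force: [0.9, 0.0, 0.2]
opening: 0.0198
gripper_force: 30.0
clock: 3.9
tool_pos: [0.4327, -0.3378, 0.0225]
orientation: [180.0, -0.1, 179.1]
force: [-4.9, -1.6, 4.9]
opening: 0.0198
gripper_force: 30.0
clock: 4.32
tool_pos: [0.4328, -0.3406, 0.0223]
orientation: [179.9, -0.1, 179.1]
force: [-3.4, 5.4, 4.3]
opening: 0.0201
gripper_force: 3.0
```

```bash
python3 -m pendant '[[-1,[0,-0.001,0],[0,0,0]],[-1,[0,-0.002,0],[0,0,0]],[-1,[0,-0.003,0],[0,0,0]],[-1,[0,-0.003,0],[0,0,0]]]'
python3 -m pendant '[[-1,[0,-0.001,0],[0,0,0]],[-1,[0,-0.002,0],[0,0,0]],[-1,[0,-0.002,0],[0,0,0]]]'
```

```text
clock: 4.65
tool_pos: [0.4327, -0.3409, 0.0223]
orientation: [179.8, -0.1, 179.0]
force: [-1.3, 23.0, 12.5]
opening: 0.0199
gripper_force: 30.0
clock: 4.9
tool_pos: [0.4327, -0.3412, 0.0222]
orientation: [179.7, -0.1, 179.0]
force: [0.1, 35.2, 17.3]
opening: 0.0197
gripper_force: 30.0
```

```bash
python3 -m pendant '[[-1,[0,0.005,0],[0,0,0]],[-1,[0,0.005,0],[0,0,0]],[-1,[0,0.005,0],[0,0,0]]]'
python3 -m pendant '[[1,[0,0,0],[0,0,0]],[1,[0,0,0],[0,0,0]],[1,[0,0,0],[0,0,0]],[1,[0,0,0],[0,0,0]],[1,[0,0,0],[0,0,0]],[1,[0,0,0],[0,0,0]]]'
python3 -m pendant '[[1,[0,0,-0.03],[0,0,0]],[1,[0,0,-0.07],[0,0,0]],[1,[0,0,-0.11],[0,0,0]],[1,[0,0,-0.15],[0,0,0]],[1,[0,0,-0.19],[0,0,0]],[1,[0,0,-0.198],[0,0,0]],[1,[0,0,-0.198],[0,0,0]]]'
python3 - <<'E'
from h import *
a,p=snap('top','top1.png')
# dish masks
h=cv2.cvtColor(a,cv2.COLOR_BGR2HSV)
for n,(u,v) in dict(pink=(205,230),y1=(257,230),y2=(294,230)).items():
    print(n,h[v-3:v+4,u-3:u+4].reshape(-1,3).mean(0).round(),a[v-3:v+4,u-3:u+4].reshape(-1,3).mean(0).round())
print(h[236:240,225:235].reshape(-1,3).mean(0))
w,q=snap('wrist','w1.png')
cv2.imwrite('pics/c2.png',np.vstack([cv2.resize(w[125:225,180:340],(640,400)),]))
E
```

```text
clock: 5.15
tool_pos: [0.4328, -0.3405, 0.0223]
orientation: [180.0, -0.1, 179.1]
force: [-2.7, 7.1, 3.9]
opening: 0.0194
gripper_force: 30.0
clock: 5.65
tool_pos: [0.4337, -0.3417, 0.0226]
orientation: [-180.0, 0.0, 179.1]
force: [-0.3, 0.4, -0.1]
opening: 0.0544
gripper_force: 0.0
clock: 6.23
tool_pos: [0.4353, -0.3424, 0.2249]
orientation: [-179.8, 0.4, 179.1]
force: [0.8, 0.7, -0.7]
opening: 0.0873
gripper_force: 0.0
pink [ 59.  27. 136.] [122. 122. 136.]
y1 [ 19.  26. 139.] [125. 134. 139.]
y2 [ 21.  32. 137.] [120. 132. 137.]
[ 57.475   5.1   161.525]
```

View pics/w1.png

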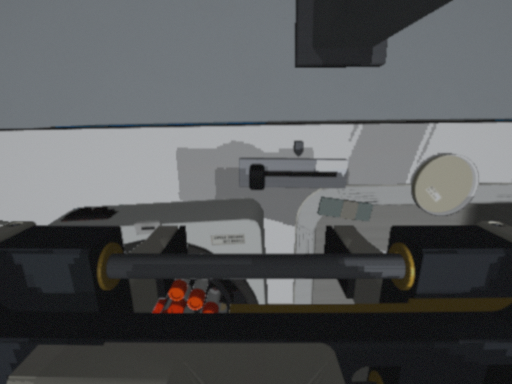

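The grip now sits at (258,177), at the left end of the slot in this view, which is the fader's right-hand end: all the way down. Next, dishes and stand from closer.

```bash
python3 -m pendant '[[1,[-0.02,0.04,-0.02],[0,0,0]],[1,[-0.03,0.08,-0.025],[0,0,0]],[1,[-0.04,0.12,-0.025],[0,0,0]],[1,[-0.05,0.16,-0.025],[0,0,0]],[1,[-0.06,0.2,-0.025],[0,0,0]],[1,[-0.06,0.24,-0.025],[0,0,0]],[1,[-0.06,0.28,-0.025],[0,0,0]],[1,[-0.06,0.32,-0.025],[0,0,0]],[1,[-0.06,0.36,-0.025],[0,0,0]],[1,[-0.06,0.4,-0.025],[0,0,0]]]'
python3 -m pendant '[[1,[0,0.04,0],[0,0,0]],[1,[0,0.08,0],[0,0,0]],[1,[0,0.11,0],[0,0,1]],[1,[0,0.11,0],[0,0,1]],[1,[0,0.11,0],[0,0,1]]]'
python3 - <<'E'
from h import *
st(); a,p=snap('wrist','w2.png')
E
```

```text
clock: 7.17
tool_pos: [0.4988, 0.0593, 0.244]
orientation: [-179.9, -0.1, 179.1]
force: [1.1, -0.4, 0.4]
opening: 0.0876
gripper_force: 0.0
clock: 7.58
tool_pos: [0.5009, 0.1687, 0.2435]
orientation: [-179.9, -0.2, 178.2]
force: [-0.7, -0.2, -0.7]
opening: 0.0876
gripper_force: 0.0
7.58 [0.5009 0.1687 0.2435] [-179.9   -0.2  178.2] F [-0.7 -0.2 -0.7] op 0.0876 g 0.0
```

View pics/w2.png

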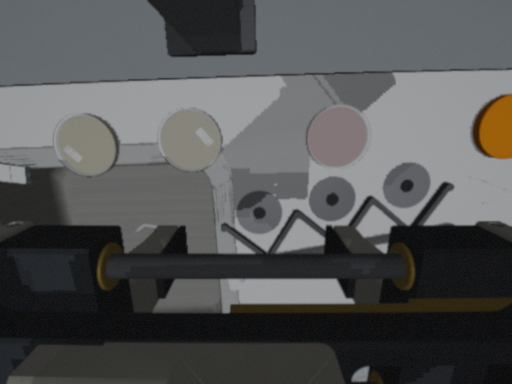

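Wrist view: dishes at (87,144), (190,139) and pink (337,136); orange decoy at (505,127). Seat marks at (260,212), (332,199), (406,185). Outer wall tips at (225,228) and (450,186).

```bash
cat >> h.py <<'E'
def dishes(a,p,seeds,z=.012,r=None):
    """dish centre by radial edge rays? simple: HoughCircles near seed"""
    g=cv2.medianBlur(cv2.cvtColor(a,cv2.COLOR_BGR2GRAY),3); out=[]
    for s in seeds:
        R=r
        x0,y0=int(s[0])-60,int(s[1])-60; x0=max(x0,0);y0=max(y0,0)
        c=cv2.HoughCircles(g[y0:y0+120,x0:x0+120],cv2.HOUGH_GRADIENT_ALT,1.2,20,param1=60,param2=.5,minRadius=26,maxRadius=40)
        out.append(None if c is None else [(x0+k[0],y0+k[1],k[2]) for k in c[0]])
    return out
E
python3 - <<'E'
from h import *
a=cv2.imread('pics/w2.png');p=viewer.camera_params('wrist')
S=[(87,144),(190,139),(337,136)]
print(dishes(a,p,S))
print('manual',onz(p,S,.014).round(4))
print('seats',onz(p,[(260,212),(332,199),(406,185)],0).round(4))
t=onz(p,[(225,228),(450,186)],.014);print('tips',t.round(4))
d=(t[1]-t[0])[:2];d/=np.linalg.norm(d);m=t.mean(0)[:2];n=np.array([d[1],-d[0]]);print('mid',m,'x',n,np.degrees(np.arctan2(n[1],n[0])),np.linalg.norm(t[1]-t[0]))
print('frontedge',onz(p,[(20,82),(490,70)],0).round(3))
E
```

```text
[[(np.float32(83.4), np.float32(145.2), np.float32(31.96268))], [(np.float32(188.8), np.float32(139.0), np.float32(31.499796))], [(np.float32(337.0), np.float32(134.8), np.float32(31.465391))]]
manual [[ 0.4537 -0.0706  0.014 ]
 [ 0.4517  0.0771  0.014 ]
 [ 0.4538  0.2837  0.014 ]]
seats [[0.5683 0.1729 0.    ]
 [0.5504 0.2849 0.    ]
 [0.5314 0.3976 0.    ]]
tips [[0.5879 0.1182 0.014 ]
 [0.5312 0.456  0.014 ]]
mid [0.55951813 0.28709592] x [0.98622283 0.16542225] 9.521764846501746 0.34254011985846045
frontedge [[ 0.366 -0.158  0.   ]
 [ 0.371  0.496  0.   ]]
```

```bash
python3 -c "
from h import *
print(sensors.get_obs()['joint_pos'].round(1))
plan(.452,.205,.10,90)"
```

```text
[  39.8    6.1  -16.1   -0.   -68.  -131.6]
shift [0.0497 0.036  0.1439] turn [-0.2 -0.  88.2] rows>= 12.3
```

```bash
python3 -m pendant '[[0.2,[0.01,0,0.03],[0,0,-7]],[0.2,[0.02,0.01,0.06],[0,0,-14]],[0.2,[0.03,0.02,0.08],[0,0,-21]],[0.2,[0.04,0.03,0.1],[0,0,-28]],[0.2,[0.05,0.036,0.12],[0,0,-35]],[0.2,[0.05,0.036,0.144],[0,0,-42]],[0.2,[0.05,0.036,0.144],[0,0,-49]],[0.2,[0.05,0.036,0.144],[0,0,-56]],[0.2,[0.05,0.036,0.144],[0,0,-63]],[0.2,[0.05,0.036,0.144],[0,0,-70]]]'
python3 -m pendant '[[0.2,[0,0,0],[0,0,-7]],[0.2,[0,0,0],[0,0,-14]],[0.2,[0,0,0],[0,0,-21.8]],[0.2,[0,0,0],[0,0,-21.8]],[0.2,[0,0,0],[0,0,-21.8]]]'
python3 - <<'E'
from h import *
a,p=snap('top','top2.png');plan(.4535,.212,.006,-90)
E
```

```text
clock: 8.47
tool_pos: [0.4527, 0.2035, 0.1008]
orientation: [180.0, -0.1, -111.7]
force: [0.1, 0.2, -0.5]
opening: 0.0524
gripper_force: 0.0
clock: 8.88
tool_pos: [0.4528, 0.2039, 0.1012]
orientation: [180.0, -0.0, -90.4]
force: [-0.8, -0.3, 0.5]
opening: 0.0525
gripper_force: 0.0
shift [-0.0079 -0.0006  0.0953] turn [ 0.  -0.  -0.4] rows>= 2.3
```

View pics/top2.png

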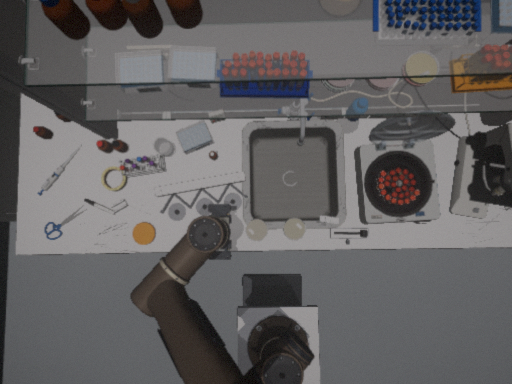

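```bash
python3 -m pendant '[[0.2,[-0.008,-0.001,0.03],[0,0,0]],[0.2,[-0.008,-0.001,0.06],[0,0,0]],[0.2,[-0.008,-0.001,0.08],[0,0,0]],[0.2,[-0.008,-0.001,0.094],[0,0,0]],[0.2,[-0.008,-0.001,0.094],[0,0,0]],[0.2,[-0.008,-0.001,0.094],[0,0,0]]]'
python3 -m pendant '[[0.2,[-0.006,0,0],[0,0,0]],[0.2,[-0.012,0,0],[0,0,0]],[0.2,[-0.018,0,0],[0,0,0]],[0.2,[-0.024,0,0],[0,0,0]],[0.2,[-0.03,0,0],[0,0,0]],[0.2,[-0.037,0,0],[0,0,0]],[0.2,[-0.045,0,0],[0,0,0]],[0.2,[-0.053,0,0],[0,0,0]],[0.2,[-0.061,0,0],[0,0,0]],[0.2,[-0.069,0,0],[0,0,0]]]'
python3 -m pendant '[[0.2,[-0.008,0,0],[0,0,0]],[0.2,[-0.016,0,0],[0,0,0]],[0.2,[-0.024,0,0],[0,0,0]],[0.2,[-0.032,0,0],[0,0,0]],[0.2,[-0.039,0,0],[0,0,0]],[0.2,[-0.045,0,0],[0,0,0]],[0.2,[-0.05,0,0],[0,0,0]],[0.2,[-0.054,0,0],[0,0,0]],[0.2,[-0.056,0,0],[0,0,0]],[0.2,[-0.056,0,0],[0,0,0]]]'
```

```text
clock: 9.43
tool_pos: [0.4536, 0.2125, 0.0071]
orientation: [179.9, -0.1, -90.3]
force: [-0.1, 0.1, 0.2]
opening: 0.0524
gripper_force: 0.0
clock: 10.27
tool_pos: [0.454, 0.2831, 0.0075]
orientation: [180.0, -0.0, -90.1]
force: [-0.9, -1.0, 0.6]
opening: 0.052
gripper_force: 0.4
clock: 11.1
tool_pos: [0.4542, 0.3386, 0.0075]
orientation: [-180.0, 0.0, -90.1]
force: [0.6, -1.1, -0.6]
opening: 0.053
gripper_force: 0.0
```

```bash
python3 -m pendant '[[0.2,[0.015,0,0],[0,0,0]],[0.2,[0.025,0,-0.03],[0,0,0]],[0.2,[0.025,0,-0.07],[0,0,7]],[0.2,[0.01,0.01,-0.11],[0,0,14]],[0.2,[0,0.02,-0.15],[0,0,21]],[0.2,[-0.01,0.02,-0.19],[0,0,28]],[0.2,[-0.02,0.02,-0.22],[0,0,35]],[0.2,[-0.03,0.02,-0.23],[0,0,42]],[0.2,[-0.03,0.02,-0.23],[0,0,49]],[0.2,[-0.03,0.02,-0.23],[0,0,56]]]'
python3 -m pendant '[[0.2,[0,0,0],[0,0,7]],[0.2,[0,0,0],[0,0,14]],[0.2,[0,0,0],[0,0,21]],[0.2,[0,0,0],[0,0,24]],[0.2,[0,0,0],[0,0,24]],[0.2,[0,0,0],[0,0,24]]]'
python3 - <<'E'
from h import *
st(); a,p=snap('wrist','w3.png')
s=proj(p,[[.454,.384,.014]]);c=dishes(a,p,s);print(s,c)
if c[0]: print(onz(p,[k[:2] for k in c[0]],.014).round(4))
E
```

```text
clock: 11.93
tool_pos: [0.4343, 0.3682, 0.2387]
orientation: [179.9, 0.1, -146.5]
force: [-0.0, -0.4, -0.7]
opening: 0.0524
gripper_force: 0.0
clock: 12.43
tool_pos: [0.4342, 0.3675, 0.2374]
orientation: [-180.0, -0.0, -170.0]
force: [0.5, 0.2, -0.2]
opening: 0.0526
gripper_force: 0.0
12.43 [0.4342 0.3675 0.2374] [-180.   -0. -170.] F [ 0.5  0.2 -0.2] op 0.0526 g 0.0
[[263.73005433 187.13827287]] [[(np.float32(265.4), np.float32(185.8), np.float32(29.274343))]]
[[0.4516 0.386  0.014 ]]
```

View pics/w3.png

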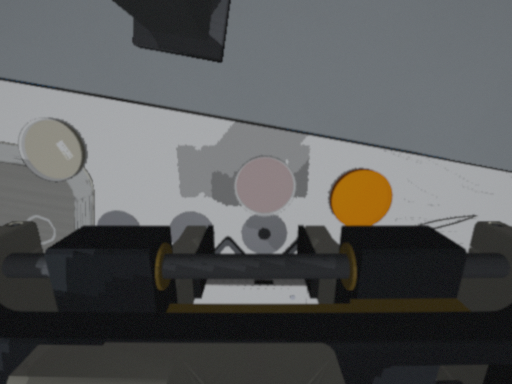

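Wrist view: the pink dish at (265,186) is in line with its seat mark (264,234). Next I go down behind it and push.

```bash
python3 -m pendant '[[0.2,[0.047,0.014,0.02],[0,0,0]],[0.2,[0.047,0.014,0.06],[0,0,0]],[0.2,[0.047,0.014,0.1],[0,0,0]],[0.2,[0.047,0.014,0.14],[0,0,0]],[0.2,[0.047,0.014,0.18],[0,0,0]],[0.2,[0.047,0.014,0.21],[0,0,0]],[0.2,[0.047,0.014,0.23],[0,0,0]],[0.2,[0.047,0.014,0.23],[0,0,0]],[0.2,[0.047,0.014,0.23],[0,0,0]]]'
python3 -m pendant '[[0.2,[-0.006,0,0],[0,0,0]],[0.2,[-0.012,0,0],[0,0,0]],[0.2,[-0.018,0,0],[0,0,0]],[0.2,[-0.024,0,0],[0,0,0]],[0.2,[-0.031,0,0],[0,0,0]],[0.2,[-0.038,0,0],[0,0,0]],[0.2,[-0.046,0,0],[0,0,0]],[0.2,[-0.054,0,0],[0,0,0]],[0.2,[-0.062,0,0],[0,0,0]],[0.2,[-0.07,0,0],[0,0,0]]]'
python3 -m pendant '[[0.2,[-0.008,0,0],[0,0,0]],[0.2,[-0.014,0,0],[0,0,0]],[0.2,[-0.019,0,0],[0,0,0]],[0.2,[-0.023,0,0],[0,0,0]],[0.2,[-0.026,0,0],[0,0,0]],[0.2,[-0.028,0,0],[0,0,0]],[0.2,[-0.028,0,0],[0,0,0]]]'
python3 -m pendant '[[0.2,[-0.001,0,0],[0,0,0]],[0.2,[-0.002,0,0],[0,0,0]],[0.2,[-0.003,0,0],[0,0,0]],[0.2,[-0.003,0,0],[0,0,0]]]'
```

```text
clock: 13.23
tool_pos: [0.3854, 0.3733, 0.007]
orientation: [-179.9, -0.1, -170.0]
force: [1.0, 1.3, -0.3]
opening: 0.0524
gripper_force: 0.0
clock: 14.07
tool_pos: [0.4554, 0.386, 0.0075]
orientation: [-180.0, -0.0, -170.1]
force: [-0.3, -0.1, 0.5]
opening: 0.0524
gripper_force: 0.4
clock: 14.65
tool_pos: [0.4824, 0.3908, 0.0075]
orientation: [180.0, 0.0, -170.1]
force: [0.1, -0.4, -0.7]
opening: 0.0527
gripper_force: 0.0
clock: 14.98
tool_pos: [0.4851, 0.3914, 0.0076]
orientation: [180.0, 0.0, -170.1]
force: [0.3, -0.6, 0.4]
opening: 0.0526
gripper_force: 0.0
```

```bash
for i in 1 2 3; do python3 -m pendant '[[0.2,[-0.001,0,0],[0,0,0]],[0.2,[-0.002,0,0],[0,0,0]],[0.2,[-0.002,0,0],[0,0,0]]]' | egrep 'tool_pos|force|opening'; done
```

```text
tool_pos: [0.4869, 0.3915, 0.0075]
force: [-1.1, -0.1, 0.2]
opening: 0.0527
gripper_force: 0.5
tool_pos: [0.4883, 0.3911, 0.0073]
force: [-4.1, -1.1, 3.3]
opening: 0.0526
gripper_force: 2.5
tool_pos: [0.4889, 0.3909, 0.0071]
force: [-10.5, -1.6, 6.4]
opening: 0.0527
gripper_force: 5.3
```

```bash
python3 -m pendant '[[0.2,[0.01,0,0],[0,0,0]],[0.2,[0.03,0,0],[0,0,0]],[0.2,[0.04,0,-0.03],[0,0,0]],[0.2,[0.04,0,-0.07],[0,0,0]],[0.2,[0.04,-0.01,-0.11],[0,0,0]],[0.2,[0.04,-0.03,-0.145],[0,0,0]],[0.2,[0.045,-0.05,-0.18],[0,0,0]],[0.2,[0.05,-0.08,-0.205],[0,0,0]],[0.2,[0.055,-0.115,-0.225],[0,0,0]],[0.2,[0.06,-0.15,-0.235],[0,0,0]]]'
python3 -m pendant '[[0.2,[0.005,-0.04,0],[0,0,0]],[0.2,[0.01,-0.08,0],[0,0,0]],[0.2,[0.015,-0.11,0],[0,0,0]],[0.2,[0.015,-0.11,0],[0,0,0]],[0.2,[0.015,-0.11,0],[0,0,0]]]'
python3 - <<'E'
from h import *
st(); a,p=snap('wrist','w4.png')
s=proj(p,[[.452,.077,.014],[.4537,-.07,.014],[.534,.399,.014]]);c=dishes(a,p,s)
for i in range(3):print(s[i].round(),c[i], onz(p,[k[:2] for k in c[i]],.014).round(4) if c[i] else 0)
E
```

```text
clock: 16.57
tool_pos: [0.4585, 0.2341, 0.246]
orientation: [179.8, 0.3, -170.0]
force: [1.5, -0.2, -0.2]
opening: 0.0525
gripper_force: 0.0
clock: 16.98
tool_pos: [0.4619, 0.1221, 0.2432]
orientation: [179.9, 0.1, -170.3]
force: [-0.5, -0.3, -0.1]
opening: 0.0526
gripper_force: 0.0
16.98 [0.4619 0.1221 0.2432] [ 1.799e+02  1.000e-01 -1.703e+02] F [-0.5 -0.3 -0.1] op 0.0526 g 0.0
[225. 159.] [(np.float32(224.0), np.float32(159.2), np.float32(30.735056))] [[0.4528 0.0758 0.014 ]]
[122. 142.] [(np.float32(122.2), np.float32(144.4), np.float32(31.590347))] [[ 0.4564 -0.0692  0.014 ]]
[419. 244.] None 0
```

View pics/w4.png

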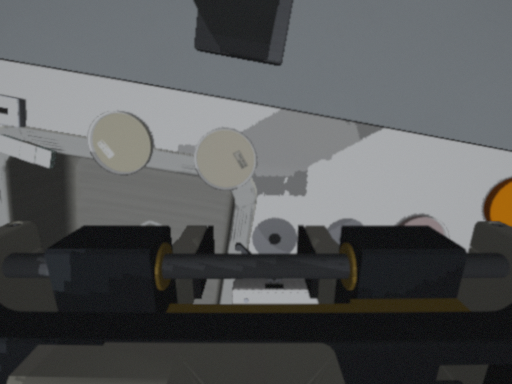

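Wrist view: dish y1 at (224,159) and y2 at (122,144) have not moved; pink is in bay 2 at about (423,235). Now y1.

```bash
python3 -m pendant '[[0.2,[0.01,-0.03,0.02],[0,0,-7]],[0.2,[0.02,-0.06,0.04],[0,0,-14]],[0.2,[0.029,-0.09,0.06],[0,0,-21]],[0.2,[0.029,-0.111,0.08],[0,0,-28]],[0.2,[0.029,-0.111,0.1],[0,0,-35]],[0.2,[0.029,-0.111,0.12],[0,0,-42]],[0.2,[0.029,-0.111,0.14],[0,0,-49]],[0.2,[0.029,-0.111,0.15],[0,0,-56]],[0.2,[0.029,-0.111,0.15],[0,0,-63]],[0.2,[0.029,-0.111,0.15],[0,0,-70]]]'
python3 -m pendant '[[0.2,[0,0,0],[0,0,-7]],[0.2,[0,0,0],[0,0,-9.7]],[0.2,[0,0,0],[0,0,-9.7]],[0.2,[0,0,0],[0,0,-9.7]]]'
python3 -c "
from h import *
plan(.4525,.008,.007,-90)"
```

```text
clock: 17.87
tool_pos: [0.4522, 0.0099, 0.0915]
orientation: [179.9, -0.1, -99.7]
force: [-1.1, -0.4, 0.9]
opening: 0.0524
gripper_force: 0.0
clock: 18.2
tool_pos: [0.4526, 0.0099, 0.0924]
orientation: [-180.0, 0.0, -90.5]
force: [-0.4, -0.4, -0.8]
opening: 0.0527
gripper_force: 0.0
shift [0.0019 0.0001 0.0854] turn [-0.   0.  -0.5] rows>= 2.0
```

```bash
python3 -m pendant '[[0.2,[0.002,0,0.035],[0,0,-0.5]],[0.2,[0.002,0,0.06],[0,0,-0.5]],[0.2,[0.002,0,0.077],[0,0,-0.5]],[0.2,[0.002,0,0.085],[0,0,-0.5]],[0.2,[0.002,0,0.085],[0,0,-0.5]],[0.2,[0.002,0,0.085],[0,0,-0.5]]]'
python3 -m pendant '[[0.2,[-0.006,0,0],[0,0,0]],[0.2,[-0.012,0,0],[0,0,0]],[0.2,[-0.018,0,0],[0,0,0]],[0.2,[-0.024,0,0],[0,0,0]],[0.2,[-0.03,0,0],[0,0,0]],[0.2,[-0.038,0,0],[0,0,0]],[0.2,[-0.046,0,0],[0,0,0]],[0.2,[-0.054,0,0],[0,0,0]],[0.2,[-0.062,0,0],[0,0,0]],[0.2,[-0.07,0,0],[0,0,0]]]'
python3 -m pendant '[[0.2,[-0.008,0,0],[0,0,0]],[0.2,[-0.016,0,0],[0,0,0]],[0.2,[-0.024,0,0],[0,0,0]],[0.2,[-0.032,0,0],[0,0,0]],[0.2,[-0.04,0,0],[0,0,0]],[0.2,[-0.048,0,0],[0,0,0]],[0.2,[-0.056,0,0],[0,0,0]],[0.2,[-0.064,0,0],[0,0,0]],[0.2,[-0.072,0,0],[0,0,0]],[0.2,[-0.08,0,0],[0,0,0]]]'
python3 -m pendant '[[0.2,[-0.008,0,0],[0,0,0]],[0.2,[-0.016,0,0],[0,0,0]],[0.2,[-0.024,0,0],[0,0,0]],[0.2,[-0.032,0,0],[0,0,0]],[0.2,[-0.04,0,0],[0,0,0]],[0.2,[-0.048,0,0],[0,0,0]],[0.2,[-0.055,0,0],[0,0,0]],[0.2,[-0.06,0,0],[0,0,0]],[0.2,[-0.063,0,0],[0,0,0]],[0.2,[-0.063,0,0],[0,0,0]]]'
```

```text
clock: 18.7
tool_pos: [0.4524, 0.0073, 0.0077]
orientation: [180.0, -0.0, -89.9]
force: [0.2, -0.9, 0.2]
opening: 0.0525
gripper_force: 0.0
clock: 19.53
tool_pos: [0.452, 0.0779, 0.0075]
orientation: [180.0, -0.0, -89.9]
force: [0.2, 0.2, 0.9]
opening: 0.0525
gripper_force: 0.3
clock: 20.37
tool_pos: [0.4519, 0.1577, 0.0075]
orientation: [180.0, -0.0, -89.9]
force: [-0.6, 0.4, 0.4]
opening: 0.0529
gripper_force: 0.3
clock: 21.2
tool_pos: [0.4519, 0.2206, 0.0076]
orientation: [-180.0, 0.0, -89.9]
force: [0.1, -0.7, 0.5]
opening: 0.0525
gripper_force: 0.0
```

```bash
python3 -m pendant '[[0.2,[0.015,0,0],[0,0,0]],[0.2,[0.025,0,-0.03],[0,0,0]],[0.2,[0.025,0,-0.07],[0,0,7]],[0.2,[0.01,0.01,-0.11],[0,0,14]],[0.2,[0,0.02,-0.15],[0,0,21]],[0.2,[-0.01,0.02,-0.19],[0,0,28]],[0.2,[-0.02,0.02,-0.22],[0,0,35]],[0.2,[-0.03,0.02,-0.23],[0,0,42]],[0.2,[-0.03,0.02,-0.23],[0,0,49]],[0.2,[-0.03,0.02,-0.23],[0,0,56]]]'
python3 -m pendant '[[0.2,[0,0,0],[0,0,7]],[0.2,[0,0,0],[0,0,14]],[0.2,[0,0,0],[0,0,21]],[0.2,[0,0,0],[0,0,24]],[0.2,[0,0,0],[0,0,24]],[0.2,[0,0,0],[0,0,24]]]'
python3 - <<'E'
from h import *
st(); a,p=snap('wrist','w5.png')
s=proj(p,[[.452,.267,.014],[.4537,-.07,.014],[.534,.399,.014]]);c=dishes(a,p,s)
for i in range(3):print(s[i].round(),c[i], onz(p,[k[:2] for k in c[i]],.014).round(4) if c[i] else 0)
d=onz(p,[c[0][0][:2]],.014)[0]; n=np.array([.986,.166])
g=d[:2]-.068*n; plan(g[0],g[1],.007,-170)
E
```

```text
clock: 22.03
tool_pos: [0.4318, 0.2499, 0.2386]
orientation: [179.9, 0.1, -146.3]
force: [-0.6, -0.0, -0.8]
opening: 0.0525
gripper_force: 0.0
clock: 22.53
tool_pos: [0.4317, 0.2492, 0.2374]
orientation: [-180.0, -0.0, -169.8]
force: [0.1, -0.9, -0.3]
opening: 0.0526
gripper_force: 0.0
22.53 [0.4317 0.2492 0.2374] [-180.    -0.  -169.8] F [ 0.1 -0.9 -0.3] op 0.0526 g 0.0
[265. 188.] [(np.float32(265.2), np.float32(185.8), np.float32(30.055456))] [[0.4491 0.2675 0.014 ]]
[ 29. 148.] [(np.float32(30.0), np.float32(151.8), np.float32(31.510769))] [[ 0.4594 -0.0694  0.014 ]]
[338. 252.] [(np.float32(327.4), np.float32(271.2), np.float32(32.823757))] [[0.5694 0.3916 0.014 ]]
shift [0.0477 0.0155 0.2304] turn [-0.  -0.   0.2] rows>= 5.7
```

```bash
python3 -m pendant '[[0.2,[0.047,0.0155,0.02],[0,0,0]],[0.2,[0.047,0.0155,0.06],[0,0,0]],[0.2,[0.047,0.0155,0.1],[0,0,0]],[0.2,[0.047,0.0155,0.14],[0,0,0]],[0.2,[0.047,0.0155,0.18],[0,0,0]],[0.2,[0.047,0.0155,0.21],[0,0,0]],[0.2,[0.047,0.0155,0.23],[0,0,0]],[0.2,[0.047,0.0155,0.23],[0,0,0]],[0.2,[0.047,0.0155,0.23],[0,0,0]]]'
python3 -m pendant '[[0.2,[-0.006,0,0],[0,0,0]],[0.2,[-0.012,0,0],[0,0,0]],[0.2,[-0.018,0,0],[0,0,0]],[0.2,[-0.024,0,0],[0,0,0]],[0.2,[-0.031,0,0],[0,0,0]],[0.2,[-0.038,0,0],[0,0,0]],[0.2,[-0.046,0,0],[0,0,0]],[0.2,[-0.054,0,0],[0,0,0]],[0.2,[-0.062,0,0],[0,0,0]],[0.2,[-0.07,0,0],[0,0,0]]]'
python3 -m pendant '[[0.2,[-0.008,0,0],[0,0,0]],[0.2,[-0.016,0,0],[0,0,0]],[0.2,[-0.024,0,0],[0,0,0]],[0.2,[-0.032,0,0],[0,0,0]],[0.2,[-0.039,0,0],[0,0,0]],[0.2,[-0.045,0,0],[0,0,0]],[0.2,[-0.049,0,0],[0,0,0]],[0.2,[-0.052,0,0],[0,0,0]],[0.2,[-0.052,0,0],[0,0,0]]]'
for i in 1 2 3; do python3 -m pendant '[[0.2,[-0.001,0,0],[0,0,0]],[0.2,[-0.002,0,0],[0,0,0]],[0.2,[-0.002,0,0],[0,0,0]]]' | egrep 'tool_pos|force|opening'; done
```

```text
clock: 23.33
tool_pos: [0.3825, 0.2563, 0.0071]
orientation: [-179.9, -0.1, -169.8]
force: [0.2, 0.7, 0.6]
opening: 0.0521
gripper_force: 0.0
clock: 24.17
tool_pos: [0.4526, 0.2693, 0.0075]
orientation: [-180.0, -0.0, -169.9]
force: [-0.9, 1.3, 1.1]
opening: 0.0526
gripper_force: 0.3
clock: 24.92
tool_pos: [0.5034, 0.2784, 0.0075]
orientation: [180.0, 0.0, -169.9]
force: [0.5, 0.6, -0.4]
opening: 0.0526
gripper_force: 0.0
tool_pos: [0.5045, 0.2784, 0.0075]
force: [-1.3, -1.8, 0.1]
opening: 0.0527
gripper_force: 0.5
tool_pos: [0.5058, 0.278, 0.0072]
force: [-4.5, -2.0, 2.5]
opening: 0.0526
gripper_force: 2.6
tool_pos: [0.5068, 0.2776, 0.0071]
force: [-7.6, -4.0, 6.3]
opening: 0.053
gripper_force: 4.2
```

```bash
python3 -m pendant '[[0.2,[-0.001,0,0],[0,0,0]],[0.2,[-0.002,-0.001,0],[0,0,0]],[0.2,[-0.002,-0.001,0],[0,0,0]]]' | egrep 'tool_pos|force|opening'
python3 -m pendant '[[0.2,[0.01,0,0],[0,0,0]],[0.2,[0.03,0,0],[0,0,0]],[0.2,[0.045,0,-0.03],[0,0,0]],[0.2,[0.05,0,-0.07],[0,0,0]],[0.2,[0.05,-0.01,-0.11],[0,0,0]],[0.2,[0.05,-0.03,-0.145],[0,0,0]],[0.2,[0.055,-0.05,-0.18],[0,0,0]],[0.2,[0.06,-0.08,-0.205],[0,0,0]],[0.2,[0.065,-0.115,-0.225],[0,0,0]],[0.2,[0.07,-0.15,-0.235],[0,0,0]]]'
python3 -m pendant '[[0.2,[0.005,-0.04,0],[0,0,0]],[0.2,[0.01,-0.08,0],[0,0,0]],[0.2,[0.015,-0.09,0],[0,0,0]],[0.2,[0.015,-0.09,0],[0,0,0]],[0.2,[0.015,-0.09,0],[0,0,0]]]'
python3 - <<'E'
from h import *
st(); a,p=snap('wrist','w6.png')
s=proj(p,[[.456,-.07,.014],[.552,.286,.014]]);c=dishes(a,p,s)
for i in range(2):print(s[i].round(),c[i], onz(p,[k[:2] for k in c[i]],.014).round(4) if c[i] else 0)
d=onz(p,[c[0][0][:2]],.014)[0]; plan(d[0],d[1]-.068,.10,-90)
E
```

```text
tool_pos: [0.5077, 0.2771, 0.0069]
force: [-14.4, -1.1, 6.6]
opening: 0.0528
gripper_force: 7.5
clock: 26.75
tool_pos: [0.4695, 0.1185, 0.2462]
orientation: [179.9, 0.4, -169.8]
force: [1.0, -1.0, 0.6]
opening: 0.0526
gripper_force: 0.0
clock: 27.17
tool_pos: [0.4695, 0.0271, 0.2429]
orientation: [180.0, 0.1, -170.0]
force: [0.8, -0.2, -0.4]
opening: 0.0524
gripper_force: 0.0
27.17 [0.4695 0.0271 0.2429] [ 1.8e+02  1.0e-01 -1.7e+02] F [ 0.8 -0.2 -0.4] op 0.0524 g 0.0
[189. 150.] [(np.float32(187.8), np.float32(149.0), np.float32(31.094831))] [[ 0.4551 -0.072   0.014 ]]
[406. 249.] None 0
shift [ 0.0438 -0.1627  0.1427] turn [ -0.    0.1 -80. ] rows>= 11.2
```

```bash
python3 -m pendant '[[0.2,[0.01,-0.03,0.01],[0,0,-7]],[0.2,[0.02,-0.065,0.02],[0,0,-14]],[0.2,[0.03,-0.1,0.03],[0,0,-21]],[0.2,[0.04,-0.13,0.05],[0,0,-28]],[0.2,[0.044,-0.162,0.07],[0,0,-35]],[0.2,[0.044,-0.162,0.09],[0,0,-42]],[0.2,[0.044,-0.162,0.12],[0,0,-49]],[0.2,[0.044,-0.162,0.142],[0,0,-56]],[0.2,[0.044,-0.162,0.142],[0,0,-63]],[0.2,[0.044,-0.162,0.142],[0,0,-70]]]'
python3 -m pendant '[[0.2,[0,0,0],[0,0,-7]],[0.2,[0,0,0],[0,0,-10]],[0.2,[0,0,0],[0,0,-10]],[0.2,[0,0,0],[0,0,-10]]]'
python3 -c "
from h import *
plan(.454,-.14,.007,-90)"
```

```text
clock: 28.05
tool_pos: [0.454, -0.1387, 0.0988]
orientation: [179.8, -0.1, -101.2]
force: [1.1, 0.3, 0.1]
opening: 0.0525
gripper_force: 0.0
clock: 28.38
tool_pos: [0.455, -0.1387, 0.1005]
orientation: [-180.0, -0.0, -91.7]
force: [0.4, 0.1, -0.3]
opening: 0.0525
gripper_force: 0.0
shift [0.0013 0.0009 0.0934] turn [-0.  -0.  -1.7] rows>= 2.2
```

```bash
python3 -m pendant '[[0.2,[0.001,0.001,0.035],[0,0,-1.7]],[0.2,[0.001,0.001,0.065],[0,0,-1.7]],[0.2,[0.001,0.001,0.085],[0,0,-1.7]],[0.2,[0.001,0.001,0.093],[0,0,-1.7]],[0.2,[0.001,0.001,0.093],[0,0,-1.7]],[0.2,[0.001,0.001,0.093],[0,0,-1.7]]]'
python3 -m pendant '[[0.2,[-0.006,0,0],[0,0,0]],[0.2,[-0.012,0,0],[0,0,0]],[0.2,[-0.018,0,0],[0,0,0]],[0.2,[-0.024,0,0],[0,0,0]],[0.2,[-0.03,0,0],[0,0,0]],[0.2,[-0.038,0,0],[0,0,0]],[0.2,[-0.046,0,0],[0,0,0]],[0.2,[-0.054,0,0],[0,0,0]],[0.2,[-0.062,0,0],[0,0,0]],[0.2,[-0.07,0,0],[0,0,0]]]'
python3 -m pendant '[[0.2,[-0.008,0,0],[0,0,0]],[0.2,[-0.016,0,0],[0,0,0]],[0.2,[-0.024,0,0],[0,0,0]],[0.2,[-0.032,0,0],[0,0,0]],[0.2,[-0.04,0,0],[0,0,0]],[0.2,[-0.049,0,0],[0,0,0]],[0.2,[-0.058,0,0],[0,0,0]],[0.2,[-0.067,0,0],[0,0,0]],[0.2,[-0.076,0,0],[0,0,0]],[0.2,[-0.085,0,0],[0,0,0]]]'
python3 -m pendant '[[0.2,[-0.009,0,0],[0,0,0]],[0.2,[-0.018,0,0],[0,0,0]],[0.2,[-0.027,0,0],[0,0,0]],[0.2,[-0.036,0,0],[0,0,0]],[0.2,[-0.046,0,0],[0,0,0]],[0.2,[-0.056,0,0],[0,0,0]],[0.2,[-0.066,0,0],[0,0,0]],[0.2,[-0.075,0,0],[0,0,0]],[0.2,[-0.083,0,0],[0,0,0]],[0.2,[-0.089,0,0],[0,0,0]]]'
python3 -m pendant '[[0.2,[-0.002,0,0],[0,0,0]],[0.2,[-0.002,0,0],[0,0,0]]]'
```

```text
clock: 28.88
tool_pos: [0.4538, -0.1404, 0.0079]
orientation: [180.0, -0.0, -90.0]
force: [0.4, 0.8, 0.3]
opening: 0.053
gripper_force: 0.0
clock: 29.72
tool_pos: [0.4532, -0.0697, 0.0076]
orientation: [180.0, -0.0, -89.9]
force: [-0.2, -1.8, 0.4]
opening: 0.0531
gripper_force: 0.5
clock: 30.55
tool_pos: [0.4531, 0.0153, 0.0075]
orientation: [180.0, -0.0, -90.0]
force: [0.0, -0.1, 0.4]
opening: 0.0525
gripper_force: 0.4
clock: 31.38
tool_pos: [0.4532, 0.1044, 0.0075]
orientation: [-180.0, 0.0, -89.9]
force: [-0.4, -0.9, 0.3]
opening: 0.0524
gripper_force: 0.4
clock: 31.55
tool_pos: [0.4532, 0.1059, 0.0075]
orientation: [-180.0, 0.0, -89.9]
force: [-0.1, -1.0, 0.5]
opening: 0.0527
gripper_force: 0.0
```

```bash
python3 -m pendant '[[0.2,[0.015,0,0],[0,0,0]],[0.2,[0.025,0,-0.03],[0,0,0]],[0.2,[0.025,0,-0.07],[0,0,7]],[0.2,[0.01,0.01,-0.11],[0,0,14]],[0.2,[0,0.02,-0.15],[0,0,21]],[0.2,[-0.01,0.02,-0.19],[0,0,28]],[0.2,[-0.02,0.02,-0.22],[0,0,35]],[0.2,[-0.03,0.02,-0.23],[0,0,42]],[0.2,[-0.03,0.02,-0.23],[0,0,49]],[0.2,[-0.03,0.02,-0.23],[0,0,56]]]'
python3 -m pendant '[[0.2,[0,0,0],[0,0,7]],[0.2,[0,0,0],[0,0,14]],[0.2,[0,0,0],[0,0,21]],[0.2,[0,0,0],[0,0,24]],[0.2,[0,0,0],[0,0,24]],[0.2,[0,0,0],[0,0,24]]]'
python3 - <<'E'
from h import *
st(); a,p=snap('wrist','w7.png')
s=proj(p,[[.452,.152,.014]]);c=dishes(a,p,s)
for i in range(1):print(s[i].round(),c[i], onz(p,[k[:2] for k in c[i]],.014).round(4) if c[i] else 0)
d=onz(p,[c[0][0][:2]],.014)[0]; n=np.array([.986,.166])
g=d[:2]-.068*n; print(g,(np.array([.5267,.164])-g)@np.c_[n,[-n[1],n[0]]]); plan(g[0],g[1],.007,-170)
E
```

```text
clock: 32.38
tool_pos: [0.4333, 0.1359, 0.2387]
orientation: [180.0, 0.2, -146.3]
force: [-0.4, -0.2, -0.2]
opening: 0.0528
gripper_force: 0.0
clock: 32.88
tool_pos: [0.4329, 0.135, 0.2374]
orientation: [180.0, -0.0, -169.9]
force: [-0.5, -0.8, -0.1]
opening: 0.0525
gripper_force: 0.0
32.88 [0.4329 0.135  0.2374] [ 180.    -0.  -169.9] F [-0.5 -0.8 -0.1] op 0.0525 g 0.0
[264. 187.] [(np.float32(265.2), np.float32(186.0), np.float32(29.901712))] [[0.4507 0.1534 0.014 ]]
[0.38363632 0.14214654] [ 0.14468846 -0.00220106]
shift [0.0473 0.0156 0.2305] turn [ 0.  -0.   0.2] rows>= 5.7
```

```bash
python3 -m pendant '[[0.2,[0.047,0.0155,0.02],[0,0,0]],[0.2,[0.047,0.0155,0.06],[0,0,0]],[0.2,[0.047,0.0155,0.1],[0,0,0]],[0.2,[0.047,0.0155,0.14],[0,0,0]],[0.2,[0.047,0.0155,0.18],[0,0,0]],[0.2,[0.047,0.0155,0.21],[0,0,0]],[0.2,[0.047,0.0155,0.23],[0,0,0]],[0.2,[0.047,0.0155,0.23],[0,0,0]],[0.2,[0.047,0.0155,0.23],[0,0,0]]]'
python3 -m pendant '[[0.2,[-0.006,0,0],[0,0,0]],[0.2,[-0.012,0,0],[0,0,0]],[0.2,[-0.018,0,0],[0,0,0]],[0.2,[-0.024,0,0],[0,0,0]],[0.2,[-0.031,0,0],[0,0,0]],[0.2,[-0.038,0,0],[0,0,0]],[0.2,[-0.046,0,0],[0,0,0]],[0.2,[-0.054,0,0],[0,0,0]],[0.2,[-0.062,0,0],[0,0,0]],[0.2,[-0.07,0,0],[0,0,0]]]'
python3 -m pendant '[[0.2,[-0.008,0,0],[0,0,0]],[0.2,[-0.016,0,0],[0,0,0]],[0.2,[-0.024,-0.001,0],[0,0,0]],[0.2,[-0.032,-0.001,0],[0,0,0]],[0.2,[-0.04,-0.001,0],[0,0,0]],[0.2,[-0.048,-0.002,0],[0,0,0]],[0.2,[-0.056,-0.002,0],[0,0,0]],[0.2,[-0.063,-0.002,0],[0,0,0]],[0.2,[-0.069,-0.002,0],[0,0,0]],[0.2,[-0.071,-0.002,0],[0,0,0]]]'
for i in 1 2 3; do python3 -m pendant '[[0.2,[-0.001,0,0],[0,0,0]],[0.2,[-0.002,0,0],[0,0,0]],[0.2,[-0.002,0,0],[0,0,0]]]' | egrep 'tool_pos|force|opening'; done
```

```text
clock: 33.68
tool_pos: [0.3837, 0.1419, 0.0071]
orientation: [-179.9, -0.1, -169.9]
force: [-0.1, 0.6, 0.3]
opening: 0.0525
gripper_force: 0.0
clock: 34.52
tool_pos: [0.4538, 0.1547, 0.0074]
orientation: [-180.0, -0.0, -170.0]
force: [-1.0, 0.7, 0.3]
opening: 0.0527
gripper_force: 0.5
clock: 35.35
tool_pos: [0.5235, 0.1648, 0.0073]
orientation: [-180.0, -0.1, -170.0]
force: [-3.6, -0.3, 2.6]
opening: 0.0523
gripper_force: 2.0
tool_pos: [0.5241, 0.1646, 0.0073]
force: [-4.3, -1.1, 2.5]
opening: 0.0527
gripper_force: 2.4
tool_pos: [0.525, 0.1643, 0.0071]
force: [-7.9, -2.6, 5.3]
opening: 0.0525
gripper_force: 4.1
tool_pos: [0.5258, 0.1639, 0.0069]
force: [-11.8, -3.8, 7.5]
opening: 0.0525
gripper_force: 5.8
```

```bash
python3 -m pendant '[[0.2,[-0.001,0,0],[0,0,0]],[0.2,[-0.002,0,0],[0,0,0]],[0.2,[-0.002,0,0],[0,0,0]]]' | egrep 'tool_pos|force|opening'
python3 -m pendant '[[0.2,[0.01,0,0],[0,0,0]],[0.2,[0.03,0,0],[0,0,0]],[0.2,[0.045,0,-0.03],[0,0,0]],[0.2,[0.045,0,-0.07],[0,0,0]],[0.2,[0.045,0.01,-0.11],[0,0,0]],[0.2,[0.03,0.03,-0.145],[0,0,0]],[0.2,[0.01,0.06,-0.17],[0,0,0]],[0.2,[-0.01,0.08,-0.2],[0,0,0]],[0.2,[-0.03,0.1,-0.23],[0,0,0]],[0.2,[-0.044,0.11,-0.26],[0,0,0]]]'
python3 -m pendant '[[0.2,[0,0,0],[0,0,0]],[0.2,[0,0,0],[0,0,0]],[0.2,[0,0,0],[0,0,0]]]'
python3 - <<'E'
from h import *
st(); a,p=snap('wrist','w8.png')
H=np.array([.534,.399]);t=np.array([.166,-.986])*.115
s=proj(p,[[*(H+t*k),.017] for k in range(3)]);c=dishes(a,p,s)
for i in range(3):print(s[i].round(),c[i], onz(p,[k[:2] for k in c[i]],.014).round(4) if c[i] else 0)
cv2.imwrite('pics/c8.png',cv2.resize(a[90:240,120:420],None,fx=2.6,fy=2.6,interpolation=cv2.INTER_CUBIC))
E
```

```text
tool_pos: [0.5262, 0.1638, 0.0067]
force: [-17.1, -2.4, 10.9]
opening: 0.0525
gripper_force: 8.7
clock: 37.18
tool_pos: [0.5562, 0.285, 0.2693]
orientation: [179.9, 0.1, -169.9]
force: [0.7, 0.2, -0.4]
opening: 0.0525
gripper_force: 0.0
clock: 37.43
tool_pos: [0.555, 0.2826, 0.267]
orientation: [180.0, 0.0, -170.0]
force: [-0.9, 0.3, -0.8]
opening: 0.053
gripper_force: 0.0
37.43 [0.555  0.2826 0.267 ] [ 180.    0. -170.] F [-0.9  0.3 -0.8] op 0.053 g 0.0
[332. 168.] [(np.float32(332.0), np.float32(165.6), np.float32(29.532104))] [[0.5303 0.3983 0.014 ]]
[257. 168.] [(np.float32(258.4), np.float32(163.4), np.float32(30.646193))] [[0.5468 0.2867 0.014 ]]
[181. 167.] [(np.float32(182.2), np.float32(162.4), np.float32(30.5773))] [[0.5657 0.1719 0.014 ]]
```

View pics/c8.png

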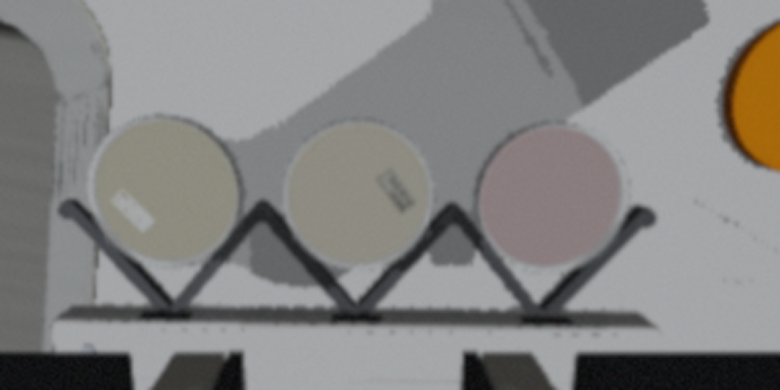

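All three dishes sit in their V's, at crop (167,190), (357,192) and (551,193). Pink looks slightly farther from its left wall, so I'll check the centre spacing numerically.

```bash
python3 - <<'E'
from h import *
a=cv2.imread('pics/w8.png');p=viewer.camera_params('wrist')
lab=cv2.cvtColor(cv2.GaussianBlur(a,(3,3),0),cv2.COLOR_BGR2LAB).astype(float)
P=[]
for u,v in [(332,165),(258,164),(182,163)]:
    ref=np.median(lab[v-6:v+7,u-6:u+7].reshape(-1,3),0)
    m=(np.hypot(lab[...,1]-ref[1],lab[...,2]-ref[2])<4).astype(np.uint8)
    M=np.zeros_like(m);cv2.circle(M,(u,v),36,1,-1);m*=M
    n,l,s,c=cv2.connectedComponentsWithStats(m);k=1+s[1:,4].argmax()
    cnt=max(cv2.findContours((l==k).astype(np.uint8),0,2)[0],key=cv2.contourArea)
    e=cv2.fitEllipse(cv2.convexHull(cnt));w=onz(p,[e[0]],.017)[0];P.append(w[:2]);print(np.round(e[0],2),np.round(e[1],1),w.round(4))
n=np.array([.986,.166]);t=np.array([.166,-.986])
for i in(0,1):d=P[i+1]-P[i];print('along',d@t,'in',d@n,np.linalg.norm(d))
E
```

```text
[330.86 164.89] [52.9 55.9] [0.5286 0.3945 0.017 ]
[257.27 163.88] [52.8 53.3] [0.5467 0.2843 0.017 ]
[183.71 162.53] [51.2 54.7] [0.5642 0.1743 0.017 ]
along 0.11170015430882577 in -0.0003724692520661703 0.11171462878788058
along 0.11136015630299478 in -0.0010251707482397225 0.11137868682758195
```

```bash
python3 - <<'E'
from h import *
a=cv2.imread('pics/w8.png')
cv2.imwrite('pics/c9.png',cv2.resize(a[125:215,290:380],None,fx=6.5,fy=6.5,interpolation=cv2.INTER_CUBIC))
E
```

```text
(no output)
```

View pics/c9.png

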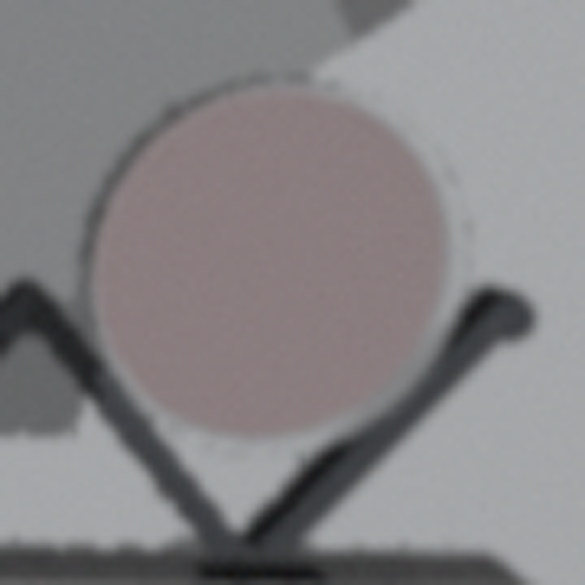

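Spacing is even (111.7 and 111.4 mm with the same scale error), and the crop shows pink touching both walls. All are home. Now the fader.

```bash
python3 -c "
from h import *
plan(.434,.0,.24,-176); plan(.434,-.341,.15,179)"
```

```text
shift [ 0.1679 -0.2567  0.0268] turn [-0.  -0.1  6. ] rows>= 7.4
shift [ 0.2273 -0.5925  0.1169] turn [-0. -0. 11.] rows>= 15.5
```

```bash
python3 -m pendant '[[1,[0.03,-0.01,0],[0,0,0]],[1,[0.065,-0.03,0],[0,0,0]],[1,[0.09,-0.06,0],[0,0,2]],[1,[0.11,-0.095,0],[0,0,4]],[1,[0.13,-0.13,0],[0,0,6]],[1,[0.14,-0.17,0],[0,0,8]],[1,[0.15,-0.21,0],[0,0,10]],[1,[0.16,-0.245,0.01],[0,0,11]],[1,[0.168,-0.28,0.02],[0,0,11]],[1,[0.174,-0.315,0.027],[0,0,11]]]'
python3 -m pendant '[[1,[0,-0.04,0],[0,0,0]],[1,[0,-0.08,0],[0,0,0]],[1,[0,-0.12,0],[0,0,0]],[1,[0,-0.16,0],[0,0,0]],[1,[0,-0.2,0.01],[0,0,0]],[1,[0,-0.24,0.03],[0,0,0]],[1,[0,-0.27,0.06],[0,0,0]],[1,[0,-0.28,0.08],[0,0,0]],[1,[0,-0.28,0.08],[0,0,0]]]'
python3 -c "
from h import *
plan(.434,-.3405,.0225,179)"
```

```text
clock: 38.32
tool_pos: [0.4368, -0.0601, 0.2394]
orientation: [180.0, -0.0, 179.0]
force: [0.6, -0.1, -0.7]
opening: 0.0875
gripper_force: 0.0
clock: 39.07
tool_pos: [0.4299, -0.339, 0.1544]
orientation: [179.8, -0.5, 178.8]
force: [-1.1, 0.9, -0.6]
opening: 0.0874
gripper_force: 0.0
shift [-0.0052 -0.0019  0.1319] turn [ 0.2 -0.5 -0.2] rows>= 3.2
```

```bash
python3 -m pendant '[[1,[-0.002,-0.001,0.03],[0,0,0]],[1,[-0.003,-0.001,0.06],[0,0,0]],[1,[-0.003,-0.001,0.09],[0,0,0]],[1,[-0.003,-0.001,0.115],[0,0,0]],[1,[-0.003,-0.001,0.13],[0,0,0]],[1,[-0.003,-0.001,0.13],[0,0,0]],[1,[-0.003,-0.001,0.13],[0,0,0]]]'
python3 -m pendant '[[-1,[0,0,0],[0,0,0]],[-1,[0,0,0],[0,0,0]],[-1,[0,0,0],[0,0,0]],[-1,[0,0,0],[0,0,0]],[-1,[0,0,0],[0,0,0]],[-1,[0,0,0],[0,0,0]],[-1,[0,0,0],[0,0,0]],[-1,[0,0,0],[0,0,0]],[-1,[0,0,0],[0,0,0]],[-1,[0,0,0],[0,0,0]]]'
python3 -m pendant '[[-1,[0,0,0],[0,0,0]],[-1,[0,0,0],[0,0,0]],[-1,[0,0,0],[0,0,0]],[-1,[0,0,0],[0,0,0]]]'
```

```text
clock: 39.65
tool_pos: [0.4366, -0.3386, 0.0305]
orientation: [180.0, -0.1, 179.1]
force: [-0.0, -0.8, 1.1]
opening: 0.0881
gripper_force: 0.0
clock: 40.48
tool_pos: [0.4372, -0.3391, 0.0305]
orientation: [180.0, -0.0, 179.0]
force: [0.8, 0.8, -0.1]
opening: 0.0264
gripper_force: 0.0
clock: 40.82
tool_pos: [0.4372, -0.3391, 0.0305]
orientation: [-180.0, 0.0, 179.0]
force: [0.4, -1.4, -0.5]
opening: 0.0196
gripper_force: 30.0
```

```bash
python3 -m pendant '[[-1,[0,0.006,0],[0,0,0]],[-1,[0,0.014,0],[0,0,0]],[-1,[0,0.024,0],[0,0,0]],[-1,[0,0.034,0],[0,0,0]],[-1,[0,0.042,0],[0,0,0]],[-1,[0,0.049,0],[0,0,0]],[-1,[0,0.053,0],[0,0,0]],[-1,[0,0.056,0],[0,0,0]],[-1,[0,0.0563,0],[0,0,0]],[-1,[0,0.0563,0],[0,0,0]]]'
python3 -m pendant '[[-1,[0,0,0],[0,0,0]],[-1,[0,0,0],[0,0,0]],[1,[0,0,0],[0,0,0]],[1,[0,0,0],[0,0,0]],[1,[0,0,0],[0,0,0]],[1,[0,0,0],[0,0,0]],[1,[0,0,0],[0,0,0]],[1,[0,0,0],[0,0,0]],[1,[0,0,0],[0,0,0]],[1,[0,0,0],[0,0,0]]]'
python3 -m pendant '[[1,[0,0,-0.03],[0,0,0]],[1,[0,0,-0.07],[0,0,0]],[1,[0,0,-0.11],[0,0,0]],[1,[0,0,-0.14],[0,0,0]],[1,[0,0,-0.16],[0,0,0]],[1,[0,0,-0.16],[0,0,0]],[1,[0,0,-0.16],[0,0,0]]]'
python3 - <<'E'
from h import *
st(); a,p=snap('wrist','w10.png')
s=proj(p,[[.434,-.2825,.03]])[0].astype(int);u0,v0=s[0]-50,s[1]-40;print(u0,v0)
cv2.imwrite('pics/c10.png',cv2.resize(a[v0:v0+75,u0:u0+100],(800,600),interpolation=cv2.INTER_CUBIC))
E
```

```text
clock: 41.65
tool_pos: [0.4386, -0.2824, 0.0306]
orientation: [180.0, 0.0, 179.1]
force: [3.8, 1.2, -6.4]
opening: 0.02
gripper_force: 30.0
clock: 42.48
tool_pos: [0.4381, -0.2828, 0.0306]
orientation: [-180.0, -0.0, 179.0]
force: [0.2, -0.8, 0.7]
opening: 0.0674
gripper_force: 0.0
clock: 43.07
tool_pos: [0.4387, -0.2828, 0.1919]
orientation: [-180.0, 0.2, 179.0]
force: [-0.6, -0.4, -0.7]
opening: 0.0876
gripper_force: 0.0
43.07 [ 0.4387 -0.2828  0.1919] [-180.     0.2  179. ] F [-0.6 -0.4 -0.7] op 0.0876 g 0.0
205 137
```

View pics/c10.png

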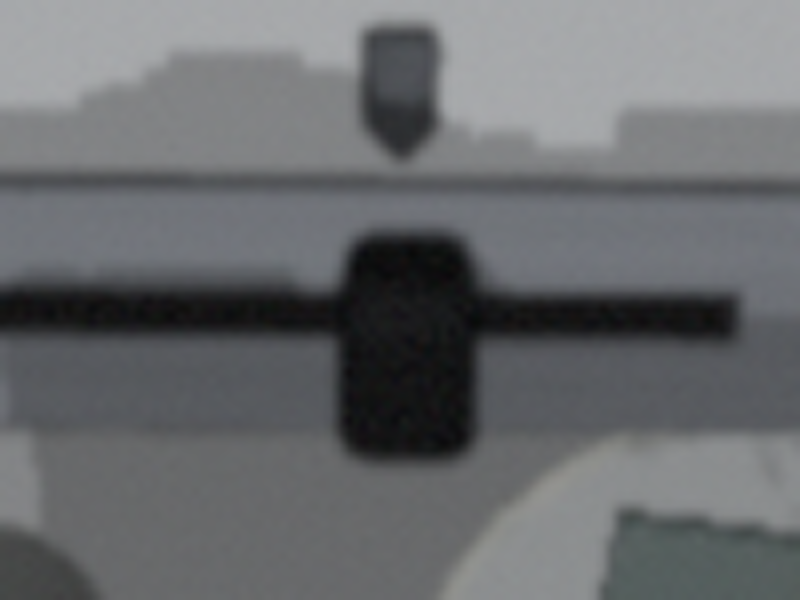

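The crop shows the grip centred at u≈407 and the pointer at u≈401. I'll convert that to mm, and check the dishes with the top camera.

```bash
python3 - <<'E'
from h import *
p=viewer.camera_params('wrist');f=lambda u,v:(205+u/8-.44,137+v/8-.44)
g=onz(p,[f(340,455),f(474,455)],.054);q=onz(p,[f(400,60),f(402,150)],.014)
e=onz(p,[f(10,180),f(790,187)],.014);d=e[1]-e[0];t=d[:2]/np.linalg.norm(d[:2])
print(g.round(4),q.round(4),'track dir',t,'grip-pointer along track',(g.mean(0)-q.mean(0))[:2]@t, (g.mean(0)-q.mean(0))[:2]@np.array([.0167,1]))
a,pt=snap('top','top3.png');b=cv2.imread('pics/top1.png')
H=np.array([.534,.399]);tt=np.array([.166,-.986])*.115
for k in range(3):
    s=proj(pt,[[*(H+tt*k),.017]])[0]; u,v=s.astype(int);print(s.round(1))
c=a[160:255,125:385];cv2.imwrite('pics/c11.png',cv2.resize(c,None,fx=3,fy=3,interpolation=cv2.INTER_CUBIC))
E
```

```text
[[ 0.4453 -0.2916  0.054 ]
 [ 0.4456 -0.2727  0.054 ]] [[ 0.3942 -0.2824  0.014 ]
 [ 0.4079 -0.2823  0.014 ]] track dir [0.02456296 0.99969829] grip-pointer along track 0.001280362935241104 0.0009315619980993064
[175.  210.7]
[203.2 205.5]
[231.4 200.2]
```

View pics/c11.png

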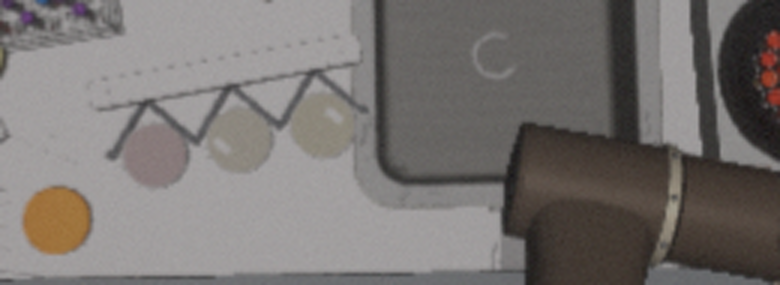

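Dishes are unchanged in the bays: (155,155), (240,140), (323,125). The grip is about 1 mm too high, so I'll correct it gently.

```bash
python3 -m pendant '[[1,[0,0,0.03],[0,0,0]],[1,[0,0,0.07],[0,0,0]],[1,[0,0,0.11],[0,0,0]],[1,[0,0,0.14],[0,0,0]],[1,[0,0,0.16],[0,0,0]],[1,[0,0,0.16],[0,0,0]],[1,[0,0,0.16],[0,0,0]]]'
python3 -m pendant '[[-1,[0,0,0],[0,0,0]],[-1,[0,0,0],[0,0,0]],[-1,[0,0,0],[0,0,0]],[-1,[0,0,0],[0,0,0]],[-1,[0,0,0],[0,0,0]],[-1,[0,0,0],[0,0,0]],[-1,[0,0,0],[0,0,0]],[-1,[0,0,0],[0,0,0]],[-1,[0,0,0],[0,0,0]],[-1,[0,0,0],[0,0,0]]]'
python3 -m pendant '[[-1,[0,0,0],[0,0,0]],[-1,[0,0,0],[0,0,0]],[-1,[0,0,0],[0,0,0]],[-1,[0,0,0],[0,0,0]],[-1,[0,-0.0005,0],[0,0,0]],[-1,[0,-0.001,0],[0,0,0]],[-1,[0,-0.0011,0],[0,0,0]],[-1,[0,-0.0011,0],[0,0,0]],[-1,[0,-0.0011,0],[0,0,0]],[-1,[0,-0.0011,0],[0,0,0]]]'
python3 -m pendant '[[1,[0,0,0],[0,0,0]],[1,[0,0,0],[0,0,0]],[1,[0,0,0],[0,0,0]],[1,[0,0,0],[0,0,0]],[1,[0,0,0],[0,0,0]],[1,[0,0,0],[0,0,0]],[1,[0,0,0],[0,0,0]],[1,[0,0,0],[0,0,0]]]'
python3 -m pendant '[[1,[0,0,-0.03],[0,0,0]],[1,[0,0,-0.07],[0,0,0]],[1,[0,0,-0.11],[0,0,0]],[1,[0,0,-0.14],[0,0,0]],[1,[0,0,-0.16],[0,0,0]],[1,[0,0,-0.16],[0,0,0]],[1,[0,0,-0.16],[0,0,0]]]'
python3 - <<'E'
from h import *
a,p=snap('wrist','w12.png')
r=a[137+44:137+56,205:305].astype(int).sum(2).mean(0)/3   # grip rows
q=a[140:150,205:305].astype(int).sum(2).mean(0)/3  # pointer rows
i=np.where(r<45)[0];j=np.where(q<q.min()+30)[0];print(i,j,q.min())
ou=205+(i[0]+i[-1])/2; ju=205+(j[0]+j[-1])/2
g=onz(p,[(ou,137+57)],.054)[0];k=onz(p,[(ju,145)],.014)[0];print(g,k,(g-k)[1]+.02*(g-k)[0])
b,pt=snap('top');c=cv2.imread('pics/top3.png');print('top diff stand',np.abs(b[190:250,125:250].astype(int)-c[190:250,125:250]).mean())
E
```

```text
clock: 43.75
tool_pos: [0.4367, -0.2825, 0.029]
orientation: [180.0, -0.3, 179.0]
force: [0.2, -0.6, -0.1]
opening: 0.0876
gripper_force: 0.0
clock: 44.58
tool_pos: [0.4382, -0.2828, 0.0305]
orientation: [180.0, -0.0, 179.0]
force: [0.5, -0.3, -0.1]
opening: 0.0266
gripper_force: 0.0
clock: 45.42
tool_pos: [0.4381, -0.2838, 0.0305]
orientation: [180.0, -0.0, 179.0]
force: [1.2, 1.9, -0.1]
opening: 0.0199
gripper_force: 30.0
clock: 46.08
tool_pos: [0.4381, -0.2839, 0.0306]
orientation: [-180.0, -0.0, 179.0]
force: [-0.0, 0.5, 0.1]
opening: 0.068
gripper_force: 0.0
clock: 46.67
tool_pos: [0.4387, -0.2839, 0.1919]
orientation: [-180.0, 0.2, 179.0]
force: [0.0, -0.4, -0.7]
opening: 0.0876
gripper_force: 0.0
[43 44 45 46 47 48 49 50 51 52 53 54 55 56 57 58] [46 47 48 49 50 51 52 53 54] 74.8
[ 0.44762305 -0.28357824  0.054     ] [ 0.39671538 -0.28339325  0.014     ] 0.0008331649872217696
top diff stand 1.6949333333333334
```

```bash
python3 -c "
from plant import workorder
print(workorder.close_job())"
```

```text
the job is handed in; nothing more can be done
None
```

The fader went fully down first, all three dishes (pink and two pale yellow) were then docked one to a bay, and the fader now stands within about 1 mm of the pointer; the job is handed in at 47 s, with no verdict returned.

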